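# Mesh the pesto chopper's blade and hold it down

### The arm

A 6-joint arm with a two-finger parallel gripper is mounted at the origin on the work surface. World frame = base frame: x ahead of the robot, y to its left, z up, the work surface at z = 0. Lengths are in m, angles in rad, forces in N, time in s.
With the tool pointing down it reaches from about 0.225 to 0.725 m from the base axis. Payload 3.1 kg.
Tool frame: the origin (TCP) lies midway between the tips of the shut fingers; the grasp point (between the pads) lies 19 mm behind it; z points along the fingers, y is the line along which they close (so a half turn about z gives the same grasp; the last joint's range is limited). The gripper opens to 85 mm and grips with 20 to 120 N. Pads are 22 mm wide; open, the fingers measure 114 mm over their backs; the gripper's body (76 mm by 85 mm) begins 54 mm behind the grasp point. The pads swing forward as they close: fully open they stand 13 mm farther back than shut.
Start: joints at [-1.384, 0.048, 0.099, 1.622, 0, 1.443], TCP at [0.163, -0.499, 0.231] pointing down, gripper open.
Joint ranges: [-2.91, 2.91], [-0.99, 1.94], [-1.21, 1.42], [-2.12, 2.29], [-1.49, 1.47], [-3.14, 3.14]. Speed limits (rad/s): [2.79, 2.79, 3.14, 3.14, 3.14, 3.14].

### API

Orientations are given as a 3x3 rotation matrix whose columns are the frame's x, y, z axes.
In Python, from plant import goto, movel, set_joints, command_gripper, pause, inverse_kinematics, capture, camera_params, Unreachable, close_job, read_clock, read_joint_positions, read_qd, read_joint_efforts, read_tool_pos, read_eef_rot, read_ft_force, read_torque, read_finger_gap, read_grasp_force gives the robot as it stands. The module is installed in compiled form; this text tells all that it offers. Calls block until the motion is done:
- goto(position, orientation): joint-space move of the TCP to a pose.
- movel(position, frame=None, velocity=0.15): straight line of the TCP; frame=None keeps the orientation; velocity is the mean speed in m/s.
- set_joints(angles): joint-space move.
- command_gripper(opening, effort=None): finger opening in m; effort is the grip in N (None keeps the last); returns when the fingers have stopped.
- pause(seconds).
- inverse_kinematics(position, orientation): joint angles nearest the present ones, or None.
- capture(name): name is "scene" or "top"; returns (picture, depth): 420x560x3 uint8, blue, green, red; 420x560 float32, m along the optical axis (not along the pixel's ray), 0 where there is no reading.
- camera_params(name): a dict with "K" (3x3 intrinsics, pixels), "k1" (the pictures are not rectified: a ray, as slopes to the right and down, at radius r is drawn at 1 + k1 r^2 times it, then the intrinsics apply), "origin" and "attitude" of the camera in the world. Camera axes: x right, y up, looking along -z (the intrinsics and any distortion apply to the point x, -y, -z); pixel columns grow to the right and rows downward; lengths in m; the calibration is good to about 2 mm. A picture is of the moment at which its call begins. camera_params takes no time and is no camera call.
A pose or a line that the arm cannot do raises Unreachable and nothing moves.
- close_job(): hands the job in; it is judged then, once.
Readings, each from a call of its own:
- read_clock(): time.
- read_joint_positions(): joint angles.
- read_qd(): joint speeds.
- read_joint_efforts(): joint torques, N m.
- read_tool_pos(): TCP position.
- read_eef_rot(): TCP orientation.
- read_ft_force(): force on the tool from outside, world axes, zero at the start.
- read_torque(): the same for the moment, N m.
- read_finger_gap(): finger opening in m.
- read_grasp_force(): force on a finger pad.
Only numpy, scipy, OpenCV 4.12 (cv2) and the standard library are available. Lean on these libraries where they do the work, as an engineer would, in place of code of your own. Each camera call takes 0.05 s, during which the arm holds its last target. There are 200 camera calls.

### The job

Take the winged chopping blade (not the flat disc) by its knob, lift it up and off the fork it hangs in, and lower it upright onto the splined spindle in the chopper's bowl, turning it until the splines mesh so that it slides down, unforced, onto the spring collar. Press it all the way down against the spring and finish while still holding it pressed down by its knob; do not let go. Leave everything else where it is.

Things in the scene. Friction and masses are not known exactly. Their poses are not given: they have to be found in the camera images.
- blade: Chopping blade, white plastic and steel, 130 mm tall, 0.11-0.23 kg, hanging upright by its knob in a fork of the stand, at any yaw. Origin: centre of the hub's underside; z up the stem. Splined hub z 0-48, 32 mm across; two flat steel wings along +x and -x, 94 mm tip to tip, 16 mm wide, at z 8-12; round stem 16 mm thick z 48-100; knob z 100-130.
- knob (a point): Centre of the blade's round knob, z 115 of the blade, axes as the blade: the place to grip, at any yaw. Knob 34 mm wide, with a 36 mm flange as its lowest 4 mm (blade z 100-104), which rests on the fork; top at blade z 130.
- bore (a point): Mouth of the bore in the hub's underside (same point and axes as the blade). Cross-shaped bore 41 mm deep: two slots 8.5 mm wide and 26 mm long, along the blade's x and y, so it fits the spindle in four yaws, a quarter turn apart.
- disc: The other attachment, to be left hanging: same knob, stem and height as the blade, but with a flat round steel disc of 68 mm at the bottom and no wings. Origin: centre of its underside.
- stand: Fixed stand. Origin: centre of its underside, z up. Wooden foot x -50 to +70, y -100 to +100, 12 mm high. At x +36 an 18 mm column (y 0) and a level crossbar (y -95 to +95), from which two forks stick out to the stand's -x, at y +70 and -70. Height 152 mm; hung knobs reach z 175. The wings do not pass up through a fork: lift over the lips, then draw out along the stand's -x.
- fork_a (a point): Where the flange rests in the fork at the stand's y +70: top of the prongs, z 145, x -12; axes as the stand. Two prongs 8 mm wide with a 20 mm gap, from the crossbar to x -44; each ends in an upturned lip 7 mm high (stand x -44 to -39). Lift about 12 mm, draw out along -x by 80 mm or more.
- fork_b (a point): The same in the fork at the stand's y -70. Blade and disc hang one in each fork, either way round.
- chopper: Fixed pesto chopper. Origin: centre of its underside, z up. White round motor base 156 mm across, 45 mm high, carrying an open clear bowl: inner floor at z 50, rim at z 110, inside 132 mm wide at the rim, 124 mm at the floor. On its axis stands the steel spindle, with the spring collar round its foot.
- spindle (a point): On the spindle's axis at the crest of its splines, z 90 of the chopper. Four ribs form a cross along this frame's x and y, 22 mm across, 6 mm thick, with rounded crests; a 9 mm round-ended pilot pin stands 8 mm above them. They mesh when the blade's x lies along this x or y (play about 0.1 rad). The spindle drags stiffly (0.25 N m) but turns if forced.
- drive (a joint): Turn of the spindle about z relative to the chopper, rad; spindle already includes it.
- collar (a joint): Spring collar, black rubber, 36 mm across, at the spindle's foot; m pressed down: 0 free (top at z 64 of the chopper), 0.008 at its stop (top at z 56). 2 N starts it, 10 N puts it fully down (1 N per mm). The hub's underside lands on it 26 mm below the crests; let go, the blade is pushed back up.
- glass: Bystander: drinking glass, 68 mm wide, 85 mm high. Origin: centre of underside.
- jar: Bystander: jar with black cap, 60 mm wide, 75 mm high. Origin: centre of underside.
- spoon: Bystander: spoon lying on the table near the robot, under 30 mm high.
There are look-alikes about, which are no part of the job. What is shaped like the blade but blue, green or yellow is not meant.

How it is judged:
On the way, in this order (a step that is already met when the one before it is completed fails the run):
1. the blade is lifted up and off its fork, held by the fingers (distance of blade from where it was at the start of the episode above 0.06 m and height (world z) of blade above 0.053 m and contact force between blade and stand below 0.1 N and contact force between blade and the fingers above 1 N), for 0.1 s.
2. the splines are meshed: the hub has slid at least 10 mm down over the ribs (z of blade in the frame of chopper below 0.08 m and horizontal distance between blade and chopper below 0.004 m and angle between blade's own z axis and vertical below 0.09 rad), for 0.1 s.
At the end, for the whole second after the job is handed in: Blade upright (within 5 degrees) on the spindle, axes within 4 mm, splines meshed, the hub pressing the collar with over 4 N and more than 5.5 mm down of its 8 mm, the fingers on the blade (over 2 N), all at rest, through the last second (horizontal distance between blade and chopper below 0.004 m and angle between blade's own z axis and vertical below 0.09 rad and z of blade in the frame of chopper below 0.0605 m and value of joint collar above 0.0055 m and contact force between blade and the fingers above 2 N and contact force between blade and collar above 4 N and linear speed of blade below 0.02 m/s); the arm keeps its last pose, push and grip.
It fails at once if the disc is disturbed (more than 25 mm) (distance of disc from where it was at the start of the episode above 0.025 m).
It fails at once if the glass is disturbed (more than 25 mm) (distance of glass from where it was at the start of the episode above 0.025 m).
It fails at once if the jar is disturbed (more than 25 mm) (distance of jar from where it was at the start of the episode above 0.025 m).
It fails at once if the spoon is disturbed (more than 25 mm) (distance of spoon from where it was at the start of the episode above 0.025 m).
It fails at once if the blade is forced onto the chopper (over 40 N) (contact force between blade and chopper above 40 N).
It also fails if it takes over 58 s, if anything falls off the work surface, if the arm or the gripper's body presses on something with over 40 N, if the wrist force passes 120 N, or if a joint passes its speed limit or range.

## Working session

There is one attempt and no reset: what is moved stays moved. The work goes in short steps, each a Python script; the robot and the scene stay as the last script left them, time stands still between calls to the robot, and variables do not carry over. Pictures are saved under pics/ and viewed, at most 10 in all, crops included, and the job is handed in when it is done.

```bash
mkdir -p pics; cat > h.py <<'E'
import numpy as np, cv2
from plant import *
def snap(n):
    im,d=capture(n); np.savez(f'{n}.npz',im=im,d=d); return im,d
def load(n):
    z=np.load(f'{n}.npz'); return z['im'],z['d']
def cloud(n,d):
    p=camera_params(n);K=np.array(p['K'],float)
    h,w=d.shape;u,v=np.meshgrid(np.arange(w),np.arange(h))
    x=(u-K[0,2])/K[0,0];y=(v-K[1,2])/K[1,1]
    a,b=x.copy(),y.copy()
    for _ in range(10):
        s=1+p['k1']*(a*a+b*b);a=x/s;b=y/s
    P=np.stack([a*d,-b*d,-d],-1)
    return P@np.array(p['attitude']).T+np.array(p['origin'])
E
python3 - <<'E'
from h import *
for n in('scene','top'):
    im,d=snap(n); cv2.imwrite(f'pics/{n}0.png',im); p=camera_params(n); print(n,p)
print(read_clock())
E
```

```text
scene {'K': array([[390.54229861,   0.        , 278.49940847],
       [  0.        , 390.54229861, 215.3934898 ],
       [  0.        ,   0.        ,   1.        ]]), 'k1': -0.08509403344274667, 'origin': array([ 1.38589952, -0.20929899,  0.6650134 ]), 'attitude': array([[ 0.19862285, -0.52182462,  0.82960715],
       [ 0.98004401,  0.09891054, -0.1724252 ],
       [ 0.00791883,  0.8472991 ,  0.53105698]])}
top {'K': array([[468.80366419,   0.        , 271.79045545],
       [  0.        , 468.80366419, 209.51204581],
       [  0.        ,   0.        ,   1.        ]]), 'k1': -0.045750108302926765, 'origin': array([ 0.35812315, -0.01778909,  1.05339309]), 'attitude': array([[-0.00480237,  0.98765691, -0.15655917],
       [-0.9999225 , -0.0029445 ,  0.01209661],
       [ 0.01148632,  0.15660513,  0.9875945 ]])}
0.1
```

View pics/scene0.png

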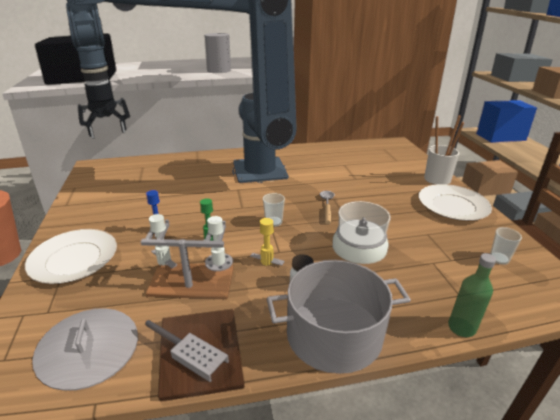

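View pics/top0.png

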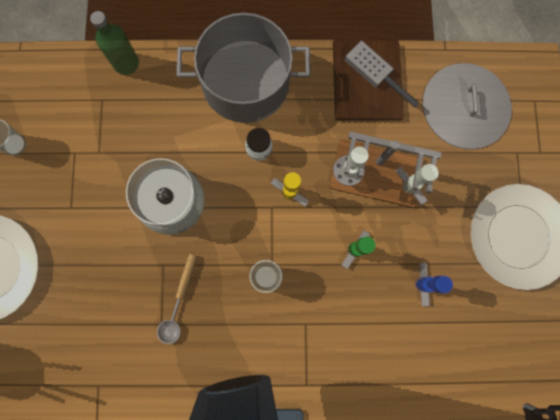

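Candidates: in the top view, the white winged one at (428,173) and the white disc one at (358,157), plus blue (440,285), green (365,246) and yellow (292,183). By the description I choose white with wings, at (428,173). In the scene view it is at (157,222). The chopper is at (165,195) in the top view. Next I check close crops.

```bash
python3 - <<'E'
from h import *
im,d=load('top'); P=cloud('top',d)
a=cv2.resize(im[125:215,325:455],None,fx=6,fy=6,interpolation=cv2.INTER_CUBIC)
b=cv2.resize(im[150:240,120:210],None,fx=6.6,fy=6.6,interpolation=cv2.INTER_CUBIC)
cv2.imwrite('pics/c1.png',a[:600,:800]);cv2.imwrite('pics/c2.png',b)
for n,(u,v) in dict(knob=(428,173),disc=(358,157),chop=(165,195),green=(365,244),blue=(440,284),yellow=(292,182),glass=(265,275),jar=(258,138)).items(): print(n,P[v,u].round(4))
# knob tops
for n,(u,v) in dict(knob=(428,173),disc=(358,157)).items():
    w=P[v-18:v+19,u-18:u+19].reshape(-1,3); t=w[(w[:,2]>.168)&(w[:,2]<.185)]; print(n,len(t),t.mean(0),t.min(0),t.max(0))
w=P[150:240,120:210].reshape(-1,3)
t=w[(w[:,2]>.100)&(w[:,2]<.118)]
c=lambda t:cv2.fitEllipse((t[:,:2]*1e3).astype(np.float32))
print('rim',t.min(0),t.max(0),c(t), len(t))
for lo,hi in((.082,.1),(.06,.07),(.045,.055)):
    q=w[(w[:,2]>lo)&(w[:,2]<hi)]; print(lo,len(q),q.mean(0),q.min(0),q.max(0))
E
```

```text
knob [ 0.568  -0.3316  0.1758]
disc [ 0.599  -0.1955  0.1787]
chop [0.5424 0.1938 0.0889]
green [ 0.4348 -0.2134  0.1296]
blue [ 0.3552 -0.3593  0.13  ]
yellow [ 0.561  -0.0702  0.1279]
glass [ 0.3773 -0.0149  0.0064]
jar [ 6.713e-01 -6.000e-04  7.160e-02]
knob 235 [ 0.56983113 -0.33379114  0.17474343] [ 0.55344903 -0.35011056  0.16838239] [ 0.58694698 -0.3178572   0.17849464]
disc 242 [ 0.60429758 -0.19831162  0.17457161] [ 0.58795721 -0.21481963  0.16813103] [ 0.62088293 -0.18198962  0.17916696]
rim [0.4781837  0.13320212 0.10002055] [0.61780998 0.27083731 0.11510522] ((547.058349609375, 201.53367614746094), (133.4541778564453, 135.02085876464844), 95.01422882080078) 573
0.082 397 [0.55917829 0.21686327 0.09084872] [0.47885092 0.1338902  0.08200824] [0.61323414 0.26716788 0.09999394]
0.06 308 [0.55374262 0.20960671 0.06451925] [0.48061134 0.13625802 0.06004562] [0.61158538 0.26586238 0.06998753]
0.045 2295 [0.54764777 0.20300589 0.04959821] [0.47756212 0.13255894 0.04502075] [0.61143444 0.26433834 0.05498907]
```

View pics/c1.png

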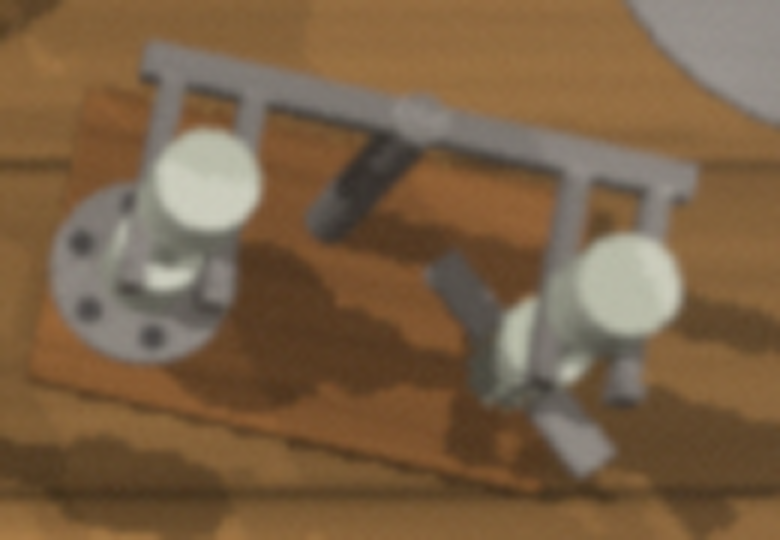

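View pics/c2.png

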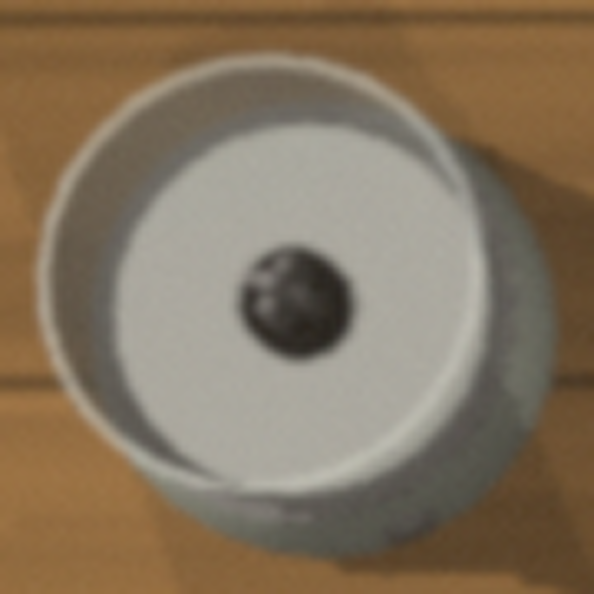

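The crops confirm it: the piece at full-image (430,172) is white with two wings, and its neighbour at (359,155) has the holed disc. In the chopper crop the collar is at about px (165,195.8) and the rim centre at about (160,191.5). The rib yaw isn't legible yet.

```bash
cat >> h.py <<'E'
def ray(n,u,v,z):
    p=camera_params(n);K=np.array(p['K'],float)
    x,y=(u-K[0,2])/K[0,0],(v-K[1,2])/K[1,1];a,b=x,y
    for _ in range(10):
        s=1+p['k1']*(a*a+b*b);a=x/s;b=y/s
    r=np.array(p['attitude'])@[a,-b,-1];o=np.array(p['origin'])
    return o+r*(z-o[2])/r[2]
E
python3 - <<'E'
from h import *
def c(ox,oy,f): return lambda x,y,z: ray('top',(x+.5)/f-.5+ox,(y+.5)/f-.5+oy,z)
A=c(325,125,6);B=c(120,150,6.6)
print('knob',A(629,285,.175),'disc',A(207,181,.175))
w1,w2=A(445,265,.057),A(598,460,.057); m=(w1+w2)/2;dd=w1-w2
print('wing mid',m,'len',np.linalg.norm(dd),'yaw',np.arctan2(dd[1],dd[0]))
k1,k2=A(150,60,.152),A(692,180,.152);e=k1-k2;print('bar',np.linalg.norm(e),(k1+k2)/2,'stand yaw(y axis-90)',np.arctan2(e[1],e[0])-np.pi/2)
print('rim',B(264,274,.11),'collar',B(297,302,.064),'floor',B((113+480)/2,(122+490)/2,.05))
# many exposures averaged of spindle
S=[capture('top')[0][180:212,150:182].astype(float) for _ in range(12)]
T=[capture('scene')[0][200:260,330:395].astype(float) for _ in range(12)]
def enh(S,f,g):
    a=np.mean(S,0); a=cv2.resize(a,None,fx=f,fy=f,interpolation=cv2.INTER_CUBIC)
    return np.clip(a*g,0,255).astype(np.uint8)
a=enh(S,12,2.0);b=enh(T,6,1.2)
cv2.imwrite('pics/c3.png',np.hstack([a,cv2.copyMakeBorder(b,0,a.shape[0]-b.shape[0],0,0,0)]))
E
```

```text
knob [ 0.56998098 -0.33473023  0.175     ] disc [ 0.60452506 -0.19857336  0.175     ]
wing mid [ 0.56961878 -0.33572999  0.057     ] len 0.08967070686057826 yaw 0.6265319190214277
bar 0.1855797138833955 [ 0.63216832 -0.27613715  0.152     ] stand yaw(y axis-90) -0.22394715606107618
rim [0.54660031 0.20055312 0.11      ] collar [0.54647269 0.2001286  0.064     ] floor [0.547796   0.20333498 0.05      ]
```

View pics/c3.png

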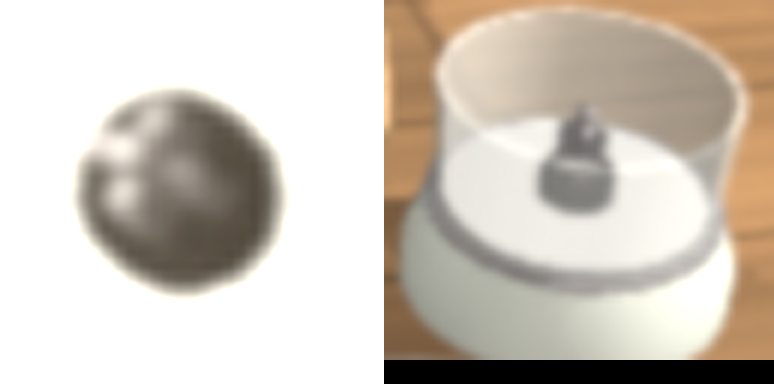

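```bash
cat >> h.py <<'E'
def Rt(yaw): # tool down, tool y axis at world angle yaw
    a,b=np.cos(yaw),np.sin(yaw)
    return np.array([[-b,a,0],[a,b,0],[0,0,-1.]])
SY=-0.224; GY=SY+np.pi/2; KN=np.array([.570,-.3345]); CH=np.array([.5467,.2003]); BY=.6265
sx=np.array([np.cos(SY),np.sin(SY)])
E
python3 - <<'E'
from h import *
print(read_eef_rot().round(3).tolist())
for s in(0,np.pi):
  for n,p,y in(('pick',[*KN,.148],GY),('lift',[*(KN-.1*sx),.33],GY),('place',[*CH,.33],GY),('p+',[*CH,.165],GY+.8),('p-',[*CH,.165],GY-.8)):
    q=inverse_kinematics(p,Rt(y+s)); print(s,n,None if q is None else np.round(q,2))
a=camera_params('top');K=a['K']
for z in(.064,.09,.098):
    c=(np.array([*CH,z])-a['origin'])@a['attitude'];x,y=c[0]/-c[2],-c[1]/-c[2];r=1+a['k1']*(x*x+y*y)
    print(z,(K[0,0]*x*r+K[0,2]-150+.5)*12,(K[1,1]*y*r+K[1,2]-180+.5)*12)
E
```

```text
[[0.951, 0.31, -0.0], [0.31, -0.951, 0.0], [0.0, -0.0, -1.0]]
0 pick [-0.63  0.41  0.35  1.52  0.   -0.41]
0 lift [-0.7   0.21  0.48  1.84  0.   -0.48]
0 place [0.24 0.26 0.54 1.85 0.   0.46]
0 p+ [ 0.24  0.19  0.12  1.5   0.   -0.34]
0 p- [0.24 0.19 0.12 1.5  0.   1.26]
3.141592653589793 pick [-0.63  0.41  0.35  1.52  0.    2.73]
3.141592653589793 lift [-0.7   0.21  0.48  1.84  0.    2.66]
3.141592653589793 place [ 0.24  0.26  0.54  1.85  0.   -2.68]
3.141592653589793 p+ [0.24 0.19 0.12 1.5  0.   2.8 ]
3.141592653589793 p- [ 0.24  0.19  0.12  1.5   0.   -1.88]
0.064 179.99320144344938 188.75431583975535
0.09 148.09492956804536 160.92703527368872
0.098 137.94377691509442 152.07035771978326
```

The enhanced crop shows four bright spots, at (155,118), (122,195), (105,145) and (185,170), around the projected crest centre (148,161). They form a cross, which puts the spindle yaw at about -0.35 mod π/2. Next I pick the blade.

```bash
python3 - <<'E'
from h import *
R=Rt(GY)
goto([*(KN-.0*sx),.27],R)
movel([*KN,.148],velocity=.12)
print('f',read_ft_force())
command_gripper(.03,50)
print('gap',read_finger_gap(),read_grasp_force(),read_ft_force(),read_tool_pos())
movel([*KN,.166],velocity=.05)
print('gap',read_finger_gap(),read_grasp_force(),read_ft_force())
im,d=snap('scene'); cv2.imwrite('pics/p1.png',cv2.resize(im[150:310,80:290],None,fx=3.5,fy=3.5))
print(read_clock())
E
```

```text
f [-0.03489503  0.84588623 -0.21878816]
gap 0.03307406364433611 50.19790560007095 [ 0.09224402 -0.31733134  2.44616012] [ 0.57030995 -0.3347342   0.14866841]
gap 0.032526779500377974 49.84078109264374 [-0.5553021  -1.39997335 -1.46444629]
5.1833
```

View pics/p1.png

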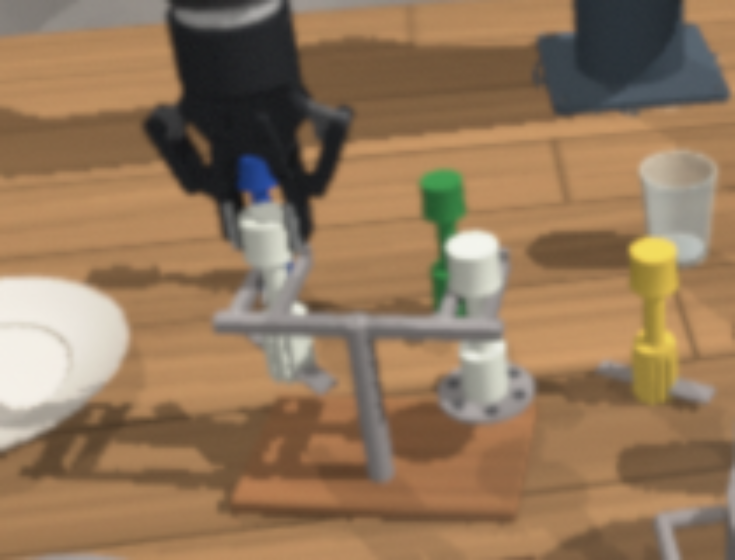

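The white blade is held by its knob between the fingers, at about (265,240) in this crop, and lifted off the fork. Next I draw it out and carry it above the chopper.

```bash
python3 - <<'E'
from h import *
R=Rt(GY)
movel([*KN,.170],velocity=.05)
movel([*(KN-.1*sx),.170],velocity=.12)
movel([*(KN-.1*sx),.34],velocity=.2)
goto([*CH,.34],Rt(GY+.595))
movel([*CH,.245],velocity=.15)
pause(.3)
print('gap',read_finger_gap(),read_grasp_force(),read_ft_force(),read_tool_pos(),read_clock())
im,d=snap('scene'); cv2.imwrite('pics/p2.png',cv2.resize(im[100:270,300:430],None,fx=3.5,fy=3.5,interpolation=cv2.INTER_CUBIC))
i2,d2=snap('top'); 
i2=cv2.resize(i2[130:250,100:230],None,fx=4.5,fy=4.5,interpolation=cv2.INTER_CUBIC);cv2.imwrite('pics/p3.png',i2)
E
```

```text
gap 0.0324467306313473 49.74349111318588 [ 0.01018896  0.7309241  -2.57902177] [0.54722155 0.20046278 0.24609762] 10.375
```

View pics/p2.png

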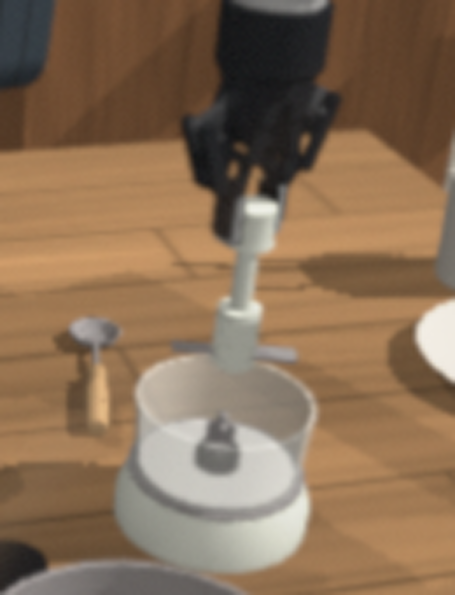

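View pics/p3.png

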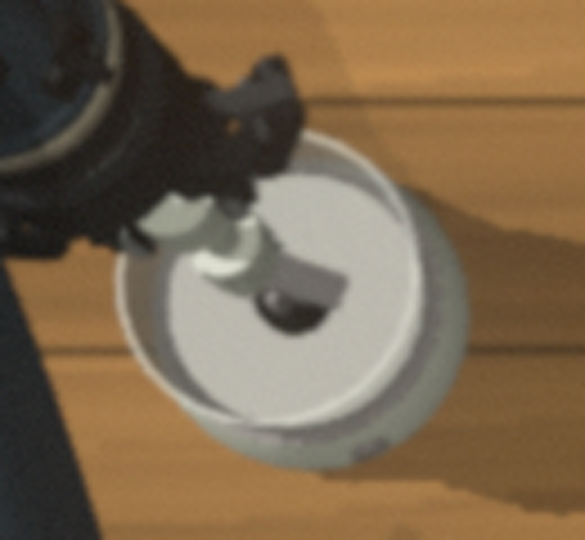

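The blade hangs upright over the bowl, with its hub at about (238,335) in the crop and the spindle below at (218,430). Next I check the axis offset and wing yaw numerically from depth.

```bash
python3 - <<'E'
from h import *
from scipy.optimize import least_squares
for n in('scene','top'):
    im,d=load(n);P=cloud(n,d);g=im.astype(int)
    white=(g.min(2)>110)&(g.max(2)-g.min(2)<45)
    m=(np.hypot(P[...,0]-CH[0],P[...,1]-CH[1])<.03)&(d>0)
    for lab,r,lo,hi,zone in(('knob',.017,.25,.268,.026),('stem',.008,.198,.238,.02),('hub',.016,.163,.186,.026),('collar',.018,.053,.062,.026)):
        q=P[m&(P[...,2]>lo)&(P[...,2]<hi)&(white if lab!='collar' else True)]
        q=q[np.hypot(*(q[:,:2]-CH).T)<zone]
        if len(q)<8: continue
        s=least_squares(lambda c:np.hypot(q[:,0]-c[0],q[:,1]-c[1])-r,CH,loss='soft_l1',f_scale=.001)
        print(n,lab,len(q),(s.x*1e3).round(1),'rms',np.sqrt(np.mean(s.fun**2)).round(4),q[:,2].min(),q[:,2].max())
    w=P[(np.hypot(P[...,0]-CH[0],P[...,1]-CH[1])<.055)&(np.hypot(P[...,0]-CH[0],P[...,1]-CH[1])>.022)&(P[...,2]>.142)&(P[...,2]<.165)&(d>0)]
    if len(w)>8:
        c=w[:,:2]-CH;v=np.linalg.eigh(c.T@c)[1][:,1];print(n,'wing',len(w),np.arctan2(v[1],v[0]), w.mean(0))
print(read_tool_pos())
E
```

```text
scene knob 76 [551.6 202.7] rms 0.0022 0.25016249766495124 0.2678048688289462
scene stem 74 [551.5 202.2] rms 0.0016 0.1985152170317468 0.2379484502075711
scene hub 94 [552.  202.7] rms 0.0017 0.16392512752163602 0.18571560862572
scene wing 101 1.1291530077597312 [0.55909891 0.20644413 0.15310887]
top hub 13 [547.6 203.2] rms 0.001 0.1647409272840803 0.1857601759547194
top collar 32 [550.5 200.3] rms 0.0031 0.05305770280492461 0.06185983658900107
top wing 97 1.2094008242259295 [0.53545988 0.17237532 0.15333912]
[0.54698973 0.2004177  0.2455814 ]
```

```bash
python3 - <<'E'
from h import *
from scipy.optimize import least_squares
im,d=load('scene');P=cloud('scene',d)
c0=np.array([.55,.202])
for lab,r,lo,hi in(('collar',.018,.052,.063),('spindle+pin',None,.07,.1)):
    R=np.hypot(P[...,0]-c0[0],P[...,1]-c0[1]); m=(R<.026)&(P[...,2]>lo)&(P[...,2]<hi)&(d>0)&(im.max(2)<150)
    q=P[m];print(lab,len(q),q.mean(0))
    v,u=np.where(m);print('px u range',u.min(),u.max(),'mean',u.mean(),v.min(),v.max())
    if r:
        s=least_squares(lambda c:np.hypot(q[:,0]-c[0],q[:,1]-c[1])-r,c0,loss='soft_l1',f_scale=.001);print(s.x*1e3,np.sqrt(np.mean(s.fun**2)))
# rim: circle fit both cameras, outer wall points of the base
for n in('scene','top'):
    im,d=load(n);P=cloud(n,d);R=np.hypot(P[...,0]-c0[0],P[...,1]-c0[1])
    q=P[(R>.055)&(R<.072)&(P[...,2]>.107)&(P[...,2]<.114)]
    s=least_squares(lambda c:np.hypot(q[:,0]-c[0],q[:,1]-c[1])-c[2],[*c0,.067],loss='soft_l1',f_scale=.001);print(n,'rim',len(q),s.x*1e3)
E
```

```text
collar 1 [0.53609385 0.19604244 0.06242599]
px u range 358 358 mean 358.0 225 225
[552.63942099 203.13076117] 2.9352208198718532e-09
spindle+pin 57 [0.55683704 0.19855591 0.08296012]
px u range 359 366 mean 362.49122807017545 218 226
scene rim 141 [553.89299322 200.07562473  66.80032311]
top rim 289 [547.28147261 201.83131467  67.26598487]
```

```bash
python3 - <<'E'
from h import *
im,d=load('scene');g=im.astype(float)
def lat(u,v,z):
    p=ray('scene',u,v,z); 
    # point on the ray at x=.547
    o=np.array(camera_params('scene')['origin']); r=p-o; q=o+r*(.5472-o[0])/r[0]; return q
P=cloud('scene',d)
for v in range(168,204,2):
    row=(g[v,345:390].min(1)>105)&(np.ptp(g[v,345:390],axis=1)<45)&(d[v,345:390]>0)&(np.abs(P[v,345:390,0]-.555)<.03)
    u=np.where(row)[0]+345
    if len(u): print(v,u.min(),u.max(),lat((u.min()+u.max())/2,v,.15).round(4))
for v in range(214,236,2): print('S',v,g[v,348:378].mean(1).astype(int).tolist())
for u,v in((362.5,222),):print(lat(u,v,.08))
E
```

```text
168 367 377 [0.5472 0.2079 0.2427]
170 366 377 [0.5472 0.2073 0.2372]
172 368 372 [0.5472 0.2039 0.2318]
174 368 372 [0.5472 0.2047 0.226 ]
176 367 372 [0.5472 0.2041 0.2203]
178 367 372 [0.5472 0.2049 0.2145]
180 367 371 [0.5472 0.2043 0.2087]
182 367 371 [0.5472 0.2051 0.2028]
184 366 371 [0.5472 0.2045 0.197 ]
186 363 372 [0.5472 0.2025 0.1913]
188 362 373 [0.5472 0.2033 0.1853]
190 362 373 [0.5472 0.2041 0.1793]
192 362 373 [0.5472 0.2049 0.1732]
194 362 373 [0.5472 0.2058 0.1671]
196 361 373 [0.5472 0.2052 0.161 ]
198 360 373 [0.5472 0.2045 0.155 ]
200 355 383 [0.5472 0.2127 0.148 ]
202 361 383 [0.5472 0.2224 0.1408]
S 214 [171, 169, 167, 164, 161, 158, 156, 154, 150, 147, 144, 141, 141, 139, 139, 138, 138, 137, 135, 137, 135, 135, 134, 132, 132, 130, 130, 129, 127, 123]
S 216 [172, 170, 167, 166, 163, 159, 156, 153, 150, 146, 143, 140, 140, 137, 137, 137, 137, 137, 136, 134, 134, 131, 131, 129, 128, 128, 127, 126, 126, 125]
S 218 [169, 166, 164, 161, 159, 157, 154, 152, 149, 148, 145, 142, 138, 131, 125, 133, 146, 145, 139, 137, 135, 136, 134, 134, 132, 131, 131, 129, 129, 128]
[... 584 characters left out ...]
5, 206, 205, 206, 207, 208, 209, 207]
S 228 [195, 195, 196, 196, 197, 197, 191, 168, 125, 107, 111, 120, 125, 131, 136, 136, 138, 134, 130, 138, 173, 203, 212, 213, 213, 211, 211, 211, 211, 211]
S 230 [196, 196, 196, 195, 197, 196, 186, 157, 118, 103, 103, 104, 107, 110, 113, 113, 111, 109, 109, 121, 157, 191, 200, 202, 203, 203, 205, 206, 207, 208]
S 232 [194, 196, 195, 195, 197, 195, 188, 165, 129, 109, 105, 103, 104, 105, 105, 106, 106, 105, 110, 131, 167, 195, 200, 203, 203, 203, 204, 206, 207, 208]
S 234 [194, 195, 197, 197, 197, 197, 196, 192, 182, 164, 145, 129, 119, 115, 114, 113, 116, 124, 140, 165, 187, 199, 201, 203, 202, 204, 205, 207, 208, 209]
[0.5472     0.20299823 0.078742  ]
```

```bash
cat >> h.py <<'E'
def fz(n=5):
    return np.mean([read_ft_force() for _ in range(n)],0)
E
python3 - <<'E'
from h import *
R=Rt(GY+.595); C=CH+[0,-.0008]
movel([*C,.212],velocity=.08); pause(.3)
b=fz(); print('base',b)
z=.212
while z>.172:
    z-=.002
    movel([*C,z],velocity=.03); f=fz()-b
    print(round(z,4),read_tool_pos().round(4),f.round(1),read_torque().round(2))
    if abs(f[2])>5: break
np.save('b.npy',b)
print(read_clock(),read_finger_gap())
E
```

```text
base [ 0.12668134  0.6216335  -1.29880458]
0.21 [0.5466 0.1995 0.2098] [ 0.2 -0.6  0.6] [-0.02  0.   -0.01]
0.208 [0.5465 0.1995 0.2077] [-0.5 -1.1 -0.1] [-0.04 -0.03  0.02]
0.206 [0.5466 0.1995 0.2058] [-0.3 -0.3 -0.6] [-0.02  0.02  0.02]
0.204 [0.5466 0.1995 0.2038] [-0.7 -0.5  0.1] [0.02 0.   0.  ]
0.202 [0.5466 0.1995 0.2018] [-0.5  0.2  0.2] [-0.04  0.01 -0.03]
0.2 [0.5466 0.1995 0.1998] [ 0.1 -0.4 -0.4] [ 0.   -0.   -0.03]
0.198 [0.5466 0.1995 0.1978] [-0.3 -0.8 -0.8] [ 0.01 -0.01 -0.02]
0.196 [0.5466 0.1995 0.1958] [0.3 0.3 0.3] [ 0.   -0.01 -0.01]
0.194 [0.5466 0.1995 0.1938] [-0.7 -0.7  0.1] [-0.04 -0.01  0.01]
0.192 [0.5466 0.1995 0.1917] [-0.5 -0.5 -0.3] [-0.08  0.   -0.03]
0.19 [0.5466 0.1995 0.1898] [-0.5 -0.8  0.3] [-0.03 -0.02 -0.  ]
0.188 [0.5466 0.1994 0.1878] [ 0.7 -0.2  0.3] [-0.02 -0.05  0.03]
0.186 [0.5466 0.1995 0.1858] [-0.2 -0.6  0.7] [-0.05 -0.01  0.  ]
0.184 [0.5466 0.1995 0.1838] [ 0.1  0.5 -0.3] [-0.02 -0.01  0.04]
0.182 [0.5466 0.1995 0.1818] [-0.  -1.2 -0.1] [ 0.03 -0.01 -0.02]
0.18 [0.5466 0.1995 0.1798] [-0.1 -0.5 -0.5] [-0.03 -0.01  0.01]
0.178 [0.5466 0.1995 0.1778] [ 0.1 -0.6  0.1] [-0.02 -0.03 -0.01]
0.176 [0.5466 0.1995 0.1758] [0.  0.1 0. ] [-0.01 -0.05 -0.04]
0.174 [0.5466 0.1995 0.1738] [-0.6 -0.7 -0.4] [ 0.02 -0.05  0.01]
0.172 [0.5466 0.1995 0.1718] [-0.2 -0.2 -0.6] [-0.02  0.01  0.02]
16.3417 0.033132074471890156
```

It slid down freely, so I continue onto the collar and press.

```bash
python3 - <<'E'
from h import *
b=np.load('b.npy'); C=CH+[0,-.0008]; z=.172
command_gripper(.03,80)
while z>.157:
    z-=.001
    movel([*C,z],velocity=.02); f=fz(8)-b
    print(round(z,4),read_tool_pos()[2].round(4),f.round(1))
    if f[2]>12: break
pause(.5); print((fz(10)-b).round(1),read_tool_pos().round(4),read_grasp_force(),read_finger_gap(),read_clock())
E
```

```text
0.171 0.1709 [-0.3 -0.2 -0.7]
0.17 0.1699 [ 0.3 -0.3 -0.8]
0.169 0.1689 [-0.4 -0.8  1. ]
0.168 0.1679 [ 0.3  0.3 -0.4]
0.167 0.1675 [-0.3  0.2  1.9]
0.166 0.1664 [ 0.  -0.2  3. ]
0.165 0.1654 [-0.5 -1.   3.8]
0.164 0.1644 [-0.3 -0.9  4.9]
0.163 0.1633 [-0.3 -0.2  6.5]
0.162 0.1625 [ 0.5 -0.2  7.4]
0.161 0.1618 [-2.2 -1.5  7.5]
0.16 0.161 [-0.8 -0.4  8. ]
0.159 0.1606 [-1.4 -1.   9.5]
0.158 0.1604 [-1.  -1.7 11.8]
0.157 0.1602 [-3.1 -2.1 14. ]
[-2.6 -1.5 14.3] [0.5474 0.1998 0.1602] 80.84996223449707 0.03232751901387985 20.8083
```

```bash
python3 - <<'E'
from h import *
im,d=snap('scene'); cv2.imwrite('pics/p4.png',cv2.resize(im[140:270,310:420],None,fx=4.5,fy=4.5,interpolation=cv2.INTER_CUBIC))
print(read_eef_rot().round(3)[:,2],(fz(10)-np.load('b.npy')).round(1))
E
```

```text
[ 0.004  0.001 -1.   ] [-3.4 -1.9 14.4]
```

View pics/p4.png

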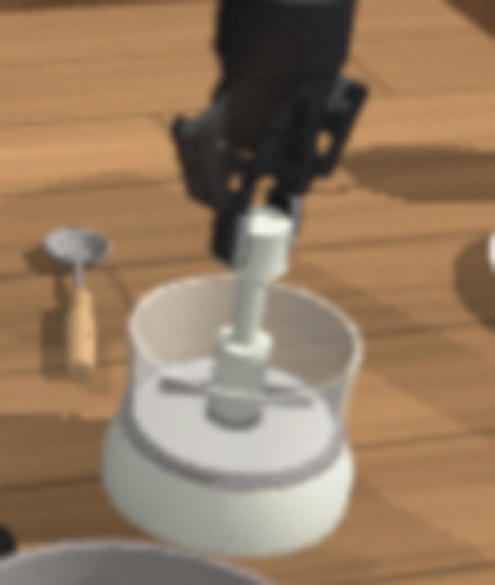

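The blade sits upright with its hub on the collar at about (235,405) in the crop. The knob is gripped, the force is steady at 14 N, and the collar is about 7.5 mm down. I hand the job in.

```bash
python3 -c "
from plant import *
print(close_job())"
```

```text
the job is handed in; nothing more can be done
None
```

I handed the job in with the blade meshed on the spindle and still held by its knob, pressed down with about 14 N and the collar about 7.5 mm down; the interface gave no verdict.

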